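# Put a child's shoe last away and lap the locker doors

### The job

Put the small child's shoe last away in the ventilated bench locker: toe first, standing on its sole on the locker floor, fully inside. Then shut the locker: first the left leaf (as the robot faces it), whose free edge is thinned by a rebate, then the right leaf, whose flange must end lapped over that rebate, both fully shut. Leave the other things on the bench where they are.

Things in the scene. Friction and masses are not known exactly. Their poses are not given: they have to be found in the camera images.
- locker: Fixed grey steel locker 280 wide, 225 deep, 262 high. Origin: on the bench under the middle of the carcass front; x into the locker, y left, z up. Mouth: plane x = 0, 260 wide. Floor top at z = 12, underside of the roof at z = 250, bare on top: nothing goes in from straight above. 215 deep inside, upright bars at the back. Two open leaves hang at its front.
- leaf_rebated (a joint): Left leaf, hinged at the left on an upright axis. 0 = shut (firm stop); grows as it swings towards the robot, to 1.95 rad (1.57 = square to the front). Friction holds it where it is left (1 N at the edge); push its outer face to shut it. 16 thick, z = 10 to 260, reaches 137 from the hinge; the last 24 are rebated: only the inner 7 thick. Knob 90 from the hinge at z = 80, 22 proud.
- leaf_rebated_hinge (a point): On the left leaf's hinge axis, level with its top (z = 260). The axis lies in the leaf's outer face, 16 in front of the carcass front, 139 left of the middle. Axes turn with the leaf, parallel to the locker's when shut; -y runs to the free edge, -x out of the outer face.
- leaf_rebated_edge (a point): On the left leaf's outer face at its top, 113 from the hinge, where the rebate begins; moves with the leaf.
- leaf_flanged (a joint): Right leaf, hinged at the right; values, friction, thickness and height as for the left leaf. It reaches 137 from its hinge; from there a flange, 7 thick at the outer side, runs on to 158. With both shut the flange lies over the left leaf's rebate; if this leaf is shut first, the flange blocks the left one. Knob 95 from the hinge at z = 80, 22 proud.
- leaf_flanged_hinge (a point): On the right leaf's hinge axis, level with its top (z = 260), in its outer face, 16 in front of the carcass front, 139 right of the middle. Axes turn with the leaf, parallel to the locker's when shut; +y runs to the free edge, -x out of the outer face.
- leaf_flanged_edge (a point): On the right leaf's outer face at its top, at the end of the flange, 158 from the hinge; moves with the leaf.
- last: Small child's shoe last, blue plastic, 0.28 kg, 150 long, 56 wide, 87 high, on its sole. Origin: on the sole under the middle of the cone (upright ankle block at the heel end); x to the toe, y left, z up. The cone's sides are 36 apart, from 24 behind to 26 ahead of the origin, at heights 45 to 86: grip it there across y. Heel ends 38 behind the origin, toe 112 ahead.
- last_toe (a point): Tip of the last's toe, 112 ahead of its origin, 6 above the sole.
- tin: Bystander: closed round metal tin, 60 across, 66 high; origin under its centre. It and the small last may stand in either of two places.
- wedge: Bystander: cork wedge heel, 75 by 42, 46 high; origin under its centre.
- big_last: Bystander: adult's shoe last, same shape and material as the small one but 1.55 times as large (233 long, 135 high); origin on its sole under the cone, x to the toe.
- hammer: Bystander: hammer lying on the bench; its handle to -x of its own frame, origin on its underside.
- brush: Bystander: brush lying on the bench; its handle to -x of its own frame, origin on its underside.
- cork_block: Bystander: cork block 85 by 50, 28 high; origin under its centre.
- jar: Bystander: closed jar 56 across, 75 high; origin under its centre.
Not all that is in view belongs to the job. Leave any green or pink look-alike of the last alone.

How it is judged:
By the outcome, as a careful person would: the job done as asked, in the order asked, and still so for the second after the job is handed in, with the robot touching nothing.
It also fails if it takes over 67 s, if anything falls off the work surface, if the arm or the gripper's body presses on something with over 40 N, if the wrist force passes 120 N, or if a joint passes its speed limit or range.

### The arm

A 6-joint arm with a two-finger parallel gripper is mounted at the origin on the work surface. World frame = base frame: x ahead of the robot, y to its left, z up, the work surface at z = 0. Lengths are in m, angles in rad, forces in N, time in s.
With the tool pointing down it reaches from about 0.25 to 0.8 m from the base axis. Payload 8.5 kg.
Tool frame: the origin (TCP) lies midway between the tips of the shut fingers; the grasp point (between the pads) lies 19 mm behind it; x points along the fingers, y is the direction in which the jaws open and shut, and the axes are right-handed (so a half turn about x gives the same grasp; the last joint's range is limited). The gripper opens to 85 mm and grips with 20 to 120 N. Pads are 22 mm wide; open, the fingers measure 114 mm over their backs; the gripper's body (76 mm by 85 mm) begins 54 mm behind the grasp point. The pads swing forward as they close: fully open they stand 13 mm farther back than shut.
Start: joints at [1.188, 0.238, -0.013, 1.319, 0, 1.571], TCP at [0.196, 0.487, 0.231] pointing down, gripper open.
Joint ranges: [-2.66, 2.66], [-1.03, 1.9], [-1.14, 1.46], [-1.82, 2.27], [-1.45, 1.34], [-3.14, 3.14]. Speed limits (rad/s): [2.22, 2.22, 2.79, 3.14, 3.14, 3.14].

### API

Orientations are given as a rotation vector (axis times angle).
In Python, from cell import env gives the robot as it stands. Calls block until the motion is done:
- env.reach(position, orientation): joint-space move of the TCP to a pose.
- env.line_to(position, orientation=None, vel=0.15, threshold=None): straight line of the TCP; orientation=None keeps the orientation; vel is the mean speed in m/s. With threshold (N) it stops when the force on the tool has changed by that much, and returns True; else False.
- env.set_joints(angles): joint-space move.
- env.gripper_to(opening): opening from 0.0 (shut) to 1.0 (fully open); the grip force is fixed at half the most; returns when the fingers have stopped.
- env.wait(seconds).
- env.solve_ik(position, orientation): joint angles nearest the present ones, or None.
- env.sense(): the state.
- env.read_camera(name): name is "scene" or "top" or "wrist"; returns a dict with "pixels" (384x512x3 uint8, red, green, blue), "range_z" (384x512 float32, m along the optical axis (not along the pixel's ray), 0 where there is no reading), "vfov" (degrees; the focal length in pixels is half the picture's height over the tangent of half this angle, whatever the lens; pixels are square), "cx", "cy" (the principal point, pixels), "rvec" (rotation vector, rad) and "tvec" (3), from world to camera coordinates, as OpenCV has them; the wrist camera has in their place "mount" (4x4, takes a point from camera to tool coordinates, whose origin is the TCP and whose axes are the tool frame's). Camera axes: x right, y down, z forward; pixel columns grow to the right and rows downward; lengths in m; the calibration is good to about 2 mm. A picture is of the moment at which its call begins: read the wrist's pose just before it.
A pose or a line that the arm cannot do raises env.PlanningError and nothing moves.
- env.finish_job(): hands the job in, once; it reports no verdict.
The state is a dict: "clock": time; "qpos": joint angles; "joint_vel": joint speeds; "effort": joint torques, N m; "tool_pos": TCP position; "orientation": TCP orientation; "ft_force": force on the tool from outside, world axes, zero at the start; "ft_torque": the same for the moment, N m; "finger_gap": opening from 0.0 (shut) to 1.0 (fully open).
Only numpy, scipy, OpenCV 4.12 (cv2) and the standard library are available. Lean on these libraries where they do the work, as an engineer would, in place of code of your own. Each camera call takes 0.05 s, during which the arm holds its last target.

## Working session

There is one attempt and no reset: what is moved stays moved. The work goes in short steps, each a Python script; the robot and the scene stay as the last script left them, time stands still between calls to the robot, and variables do not carry over. Pictures are saved under pics/ and viewed, and the job is handed in when it is done.

```bash
ls; mkdir -p pics
python3 - <<'E'
from cell import env
import cv2,numpy as np,pickle
s=env.sense();print(s['clock'],s['tool_pos'],s['orientation'])
for n in ('scene','top','wrist'):
    c=env.read_camera(n);pickle.dump(c,open(f'pics/{n}0.pkl','wb'))
    cv2.imwrite(f'pics/{n}0.png',cv2.cvtColor(c['pixels'],cv2.COLOR_RGB2BGR))
    print(n,{k:v for k,v in c.items() if k not in('pixels','range_z')})
print(env.sense()['clock'])
E
```

```text
pics
0.0 [0.19594464 0.48660365 0.23066707] [ 0.29917284  1.55008924 -0.30146639]
scene {'vfov': 42.142896780000186, 'cx': 259.2969141178736, 'cy': 190.28345460305897, 'rvec': array([ 2.14729381,  1.20416841, -0.44777914]), 'tvec': array([-0.23271274, -0.1925265 ,  2.28712424])}
top {'vfov': 49.52135157464679, 'cx': 256.8519101289, 'cy': 183.48979881572203, 'rvec': array([ 2.187364  , -2.17729111,  0.09999921]), 'tvec': array([-0.0130674 ,  0.48339568,  1.63465337])}
wrist {'vfov': 63.860719443013615, 'cx': 255.22449518283437, 'cy': 190.82231327255522, 'mount': array([[ 3.84384409e-04, -3.03893954e-01,  9.52705787e-01,
        -1.43242970e-01],
       [ 9.99999234e-01, -1.00409663e-03, -7.23752305e-04,
        -6.57596753e-04],
       [ 1.17655262e-03,  9.52705335e-01,  3.03893336e-01,
        -7.63547423e-02],
       [ 0.00000000e+00,  0.00000000e+00,  0.00000000e+00,
         1.00000000e+00]])}
0.15
```

View pics/scene0.png

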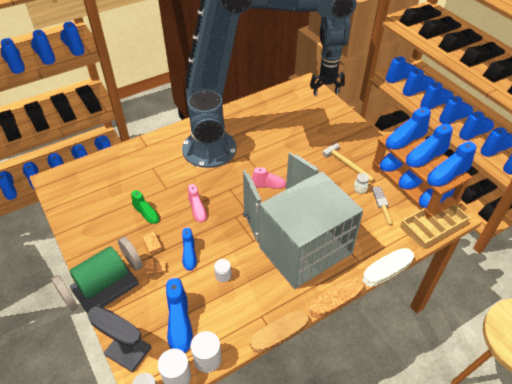

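View pics/top0.png

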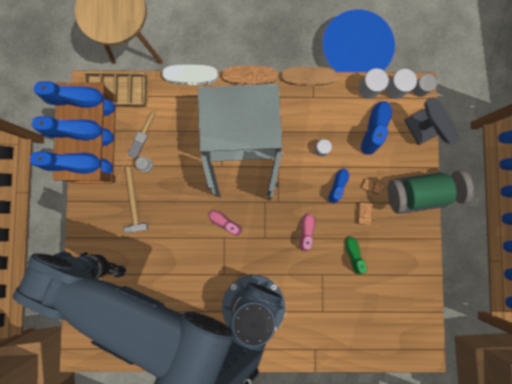

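View pics/wrist0.png

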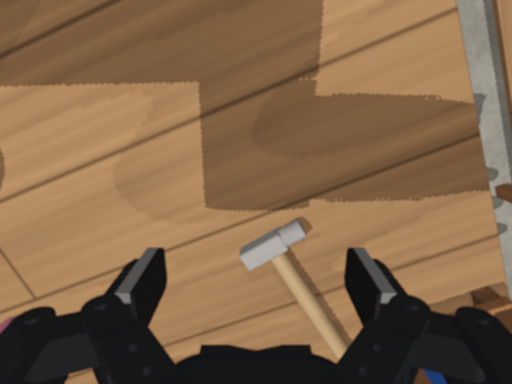

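```bash
cat > h.py <<'E'
import numpy as np,cv2,pickle
from scipy.spatial.transform import Rotation as R
def K(c):
    H=c['pixels'].shape[0];f=H/2/np.tan(np.radians(c['vfov'])/2)
    return f,c['cx'],c['cy']
def cloud(c,s=None):
    f,cx,cy=K(c);z=c['range_z'];h,w=z.shape
    u,v=np.meshgrid(np.arange(w),np.arange(h))
    P=np.stack([(u-cx)/f*z,(v-cy)/f*z,z],-1)
    if 'rvec' in c:
        Rm=cv2.Rodrigues(c['rvec'])[0];return (P-c['tvec'])@Rm
    M=c['mount'];P=P@M[:3,:3].T+M[:3,3]
    return P@R.from_rotvec(s['orientation']).as_matrix().T+s['tool_pos']
def proj(c,X):
    f,cx,cy=K(c);p=np.atleast_2d(X)@cv2.Rodrigues(c['rvec'])[0].T+c['tvec']
    return np.c_[f*p[:,0]/p[:,2]+cx,f*p[:,1]/p[:,2]+cy]
def crop(c,name,x0,x1,y0,y1,k):
    im=cv2.cvtColor(c['pixels'],cv2.COLOR_RGB2BGR)[y0:y1,x0:x1]
    cv2.imwrite(name,cv2.resize(im,None,fx=k,fy=k,interpolation=cv2.INTER_CUBIC))
E
python3 - <<'E'
from h import *
t=pickle.load(open('pics/top0.pkl','rb'));s=pickle.load(open('pics/scene0.pkl','rb'))
crop(t,'pics/t1.png',180,400,70,260,3.5)
crop(s,'pics/s1.png',130,390,130,300,3)
P=cloud(t)
for uv in [(340,185),(337,197),(343,173),(225,222),(240,100),(210,172),(273,172),(323,147),(300,170)]:
    print(uv,P[uv[1],uv[0]].round(3))
E
```

```text
(340, 185) [ 0.476 -0.334  0.059]
(337, 197) [ 0.428 -0.317  0.082]
(343, 173) [ 0.526 -0.353  0.028]
(225, 222) [0.331 0.111 0.062]
(240, 100) [0.749 0.05  0.271]
(210, 172) [0.507 0.155 0.214]
(273, 172) [ 0.502 -0.064  0.266]
(323, 147) [ 0.624 -0.268  0.066]
(300, 170) [ 0.54  -0.184  0.008]
```

View pics/t1.png

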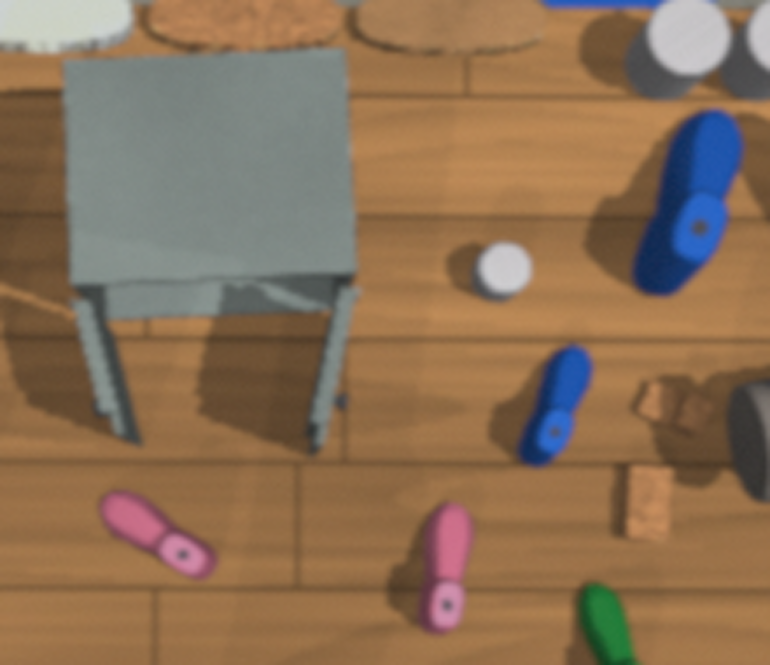

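View pics/s1.png

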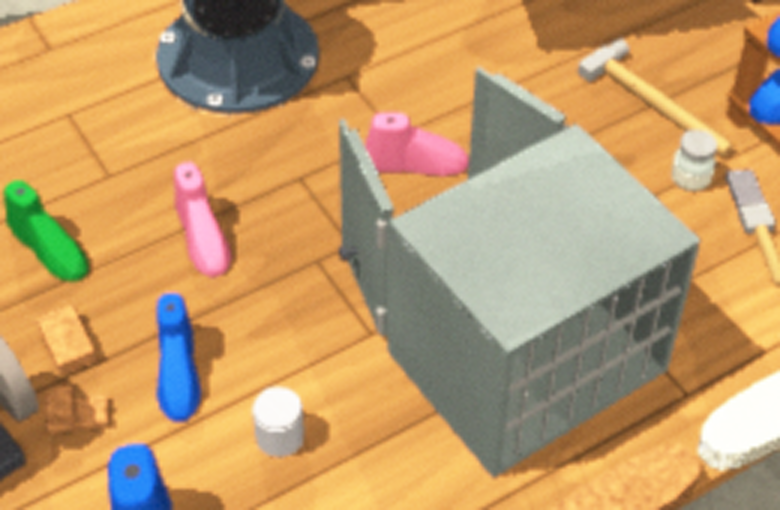

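Run:
```python
from h import *
t=pickle.load(open('pics/top0.pkl','rb'));s=pickle.load(open('pics/scene0.pkl','rb'))
for n,c in(('top',t),('scene',s)):
    P=cloud(c).reshape(-1,3);px=c['pixels'].reshape(-1,3).astype(int);ok=c['range_z'].ravel()>0
    m=ok&(P[:,0]>.25)&(P[:,0]<.6)&(P[:,1]<-.1)&(P[:,1]>-.25)&(P[:,2]<.025)
    print(n,'bench z',np.median(P[m,2]).round(4),P[m,2].std().round(4))
    m=ok&(P[:,0]>.5)&(P[:,0]<.9)&(abs(P[:,1]-.05)<.25)&(P[:,2]>.25)&(P[:,2]<.29)
    m2=m.copy()
    Q=P[m];print('roof',len(Q),np.median(Q[:,2]),Q.min(0),Q.max(0))
    im=m.reshape(384,512).astype(np.uint8)
    im=cv2.morphologyEx(im,cv2.MORPH_OPEN,np.ones((9,9)))
    Q=P[im.ravel()>0]
    r=cv2.minAreaRect(Q[:,:2].astype(np.float32));print(r,cv2.boxPoints(r).round(4).tolist())
    b=(px[:,2]>px[:,0]+50)&(px[:,2]>px[:,1]+40)
    m=ok&b&(P[:,0]>.36)&(P[:,0]<.6)&(P[:,1]<-.26)&(P[:,1]>-.42)&(P[:,2]>.0)
    Q=P[m];print('last',len(Q),Q.min(0).round(3),Q.max(0).round(3))
    r=cv2.minAreaRect(Q[:,:2].astype(np.float32));print(r,cv2.boxPoints(r).round(3).tolist())
    C=Q[Q[:,2]>np.percentile(Q[:,2],99)-.012];print('cone top',len(C),C.mean(0).round(4), cv2.minAreaRect(C[:,:2].astype(np.float32)))
    if n=='top':
        # leaves tops
        m=ok&(P[:,0]>.42)&(P[:,0]<.58)&(abs(P[:,1]-.05)<.2)&(P[:,2]>.25)&(P[:,2]<.29)
        for sd in(1,-1):
            Q=P[m&((P[:,1]-.045)*sd>0)]
            if len(Q)<5: print(len(Q));continue
            l=cv2.fitLine(Q[:,:2].astype(np.float32),cv2.DIST_HUBER,0,.01,.01).ravel();print('leaf',sd,len(Q),l,Q.min(0),Q.max(0))
```

```text
top bench z 0.0001 0.0048
roof 5427 0.26220024314105145 [ 0.50000393 -0.0912826   0.25042649] [0.81037319 0.19653916 0.27278824]
((0.693122386932373, 0.05366494506597519), (0.22649525105953217, 0.28079503774642944), 3.0209434032440186) [[0.5726000070571899, 0.18790000677108765], [0.5874000191688538, -0.0925000011920929], [0.8136000037193298, -0.08060000091791153], [0.798799991607666, 0.19979999959468842]]
last 332 [ 0.414 -0.375  0.002] [ 0.544 -0.295  0.097]
((0.47681429982185364, -0.3358570337295532), (0.0465237982571125, 0.14159661531448364), 67.55854797363281) [[0.4020000100135803, -0.33000001311302185], [0.5329999923706055, -0.3840000033378601], [0.5509999990463257, -0.3409999907016754], [0.41999998688697815, -0.28700000047683716]]
cone top 102 [ 0.4436 -0.3181  0.0867] ((0.4450826346874237, -0.31865474581718445), (0.035404592752456665, 0.050603222101926804), 76.27532958984375)
leaf 1 218 [0.9741701  0.22581547 0.5201238  0.16529894] [0.43002126 0.08623576 0.25042649] [0.57997417 0.1859019  0.26856261]
leaf -1 198 [ 0.98016065 -0.19820476  0.5007967  -0.06872681] [ 0.42067447 -0
[... 259 characters left out ...]
0.2868158519268036), 2.5251479148864746) [[0.5726000070571899, 0.18979999423027039], [0.5853000283241272, -0.09679999947547913], [0.8163999915122986, -0.08659999817609787], [0.8036999702453613, 0.20000000298023224]]
last 450 [ 0.362 -0.379  0.003] [ 0.552 -0.303  0.095]
((0.45760291814804077, -0.33203285932540894), (0.05169959366321564, 0.1994166076183319), 70.22817993164062) [[0.35499998927116394, -0.3230000138282776], [0.5429999828338623, -0.38999998569488525], [0.5600000023841858, -0.3409999907016754], [0.37299999594688416, -0.27399998903274536]]
cone top 90 [ 0.4494 -0.3216  0.0861] ((0.4475111961364746, -0.322365939617157), (0.033591337502002716, 0.05338028818368912), 64.65227508544922)
```

```bash
cat >> h.py <<'E'
def ori(yaw,p,flip=0):
    x=np.array([np.cos(yaw)*np.cos(p),np.sin(yaw)*np.cos(p),-np.sin(p)])
    y=np.array([-np.sin(yaw),np.cos(yaw),0])*(-1 if flip else 1)
    return R.from_matrix(np.c_[x,y,np.cross(x,y)]).as_rotvec()
E
python3 - <<'E'
from h import *
from cell import env
print(R.from_rotvec(env.sense()['orientation']).as_matrix().round(2))
t=pickle.load(open('pics/top0.pkl','rb'))
# ray-plane roof
f,cx,cy=K(t);Rm=cv2.Rodrigues(t['rvec'])[0]
def ray(u,v,z):
    d=Rm.T@np.array([(u-cx)/f,(v-cy)/f,1]);o=-Rm.T@t['tvec'];return o+d*(z-o[2])/d[2]
for x,y in[(63,62),(345,48),(356,273),(71,285)]:print('roof corner',ray(180+x/3.5-.4,70+y/3.5-.4,.262).round(4))
ly=np.radians(-21);Ly=np.radians(3)
last=np.array([.445,-.319,0])
L=lambda x,y,z:np.array([.579,.048,0])+R.from_euler('z',Ly).apply([x,y,z])
for fl in(0,1):
  for p in(20,30,40,50,60):
    pr=np.radians(p);r=[]
    for pos,yw in((last+[0,0,.066],ly),(last+[0,0,.22],ly),(L(-.14,0,.09),Ly),(L(-.14,0,.2),Ly),(L(.07,0,.078),Ly)):
        o=ori(yw,pr,fl);xa=R.from_rotvec(o).as_matrix()[:,0]
        q=env.solve_ik(pos+.019*xa,o);r.append(None if q is None else np.round(q,2).tolist())
    print(fl,p,r)
E
```

```text
[[-0.    0.37  0.93]
 [-0.    0.93 -0.37]
 [-1.   -0.   -0.  ]]
roof corner [0.7957 0.1972 0.262 ]
roof corner [ 0.8118 -0.0814  0.262 ]
roof corner [ 0.5867 -0.0921  0.262 ]
roof corner [0.5733 0.1858 0.262 ]
0 20 [None, None, None, None, None]
0 30 [None, [-0.82, -0.05, -1.08, -0.46, 0.39, -0.24], None, None, [0.1, 0.53, -1.12, -1.13, -0.04, 0.02]]
0 40 [None, [-0.79, -0.1, -0.9, -0.05, 0.32, -0.28], None, [0.13, -0.32, -1.11, -0.09, -0.06, 0.05], [0.09, 0.36, -0.96, -0.63, -0.03, 0.03]]
0 50 [[-0.75, 0.21, -0.99, -0.29, 0.24, -0.3], [-0.75, -0.08, -0.72, 0.27, 0.24, -0.3], None, [0.12, -0.29, -0.93, 0.24, -0.04, 0.05], [0.09, 0.3, -0.78, -0.21, -0.02, 0.03]]
0 60 [[-0.71, 0.19, -0.81, 0.07, 0.17, -0.3], [-0.71, -0.02, -0.54, 0.55, 0.17, -0.3], [0.11, -0.04, -0.99, 0.1, -0.03, 0.05], [0.11, -0.22, -0.76, 0.5, -0.03, 0.05], [0.09, 0.3, -0.59, 0.15, -0.02, 0.03]]
1 20 [None, None, None, None, None]
1 30 [None, [-0.82, -0.05, -1.08, -0.46, 0.39, 2.9], None, None, [0.1, 0.53, -1.12, -1.13, -0.04, -3.12]]
1 40 [None, [-0.79, -0.1, -0.9, -0.05, 0.32, 2.86], None, [0.13, -0.32, -1.11, -0.09, -0.06, -3.09], [0.09, 0.36, -0.96, -0.63, -0.03, -3.12]]
1 50 [[-0.75, 0.21, -0.99, -0.29, 0.24, 2.84], [-0.75, -0.08, -0.72, 0.27, 0.24, 2.84], None, [0.12, -0.29, -0.93, 0.24, -0.04, -3.09], [0.09, 0.3, -0.78, -0.21, -0.02, -3.11]]
1 60 [[-0.71, 0.19, -0.81, 0.07, 0.17, 2.84], [-0.71, -0.02, -0.54, 0.55, 0.17, 2.84], [0.11, -0.04, -0.99, 0.1, -0.03, -3.09], [0.11, -0.22, -0.76, 0.5, -0.03, -3.09], [0.09, 0.3, -0.59, 0.15, -0.02, -3.11]]
```

```bash
cat >> h.py <<'E'
P50=np.radians(50)
LO=np.array([.580,.047,0]);LY=np.radians(2.8)
def L(x,y,z): return LO+R.from_euler('z',LY).apply([x,y,z])
def tcp(g,yaw,p): # grasp point -> tcp pos, ori
    o=ori(yaw,p);return np.array(g)+.019*R.from_rotvec(o).as_matrix()[:,0],o
E
python3 - <<'E'
from h import *
from cell import env
p,o=tcp([.43-.08,-.315+.03,.066+.13],np.radians(-21),P50)
print(p,env.solve_ik(p,o))
s=env.sense();a=s['tool_pos'].copy();a[2]=.44
try: env.line_to(a,vel=.3)
except env.PlanningError as e: print(e); env.reach(a*[.9,.9,1],s['orientation'])
# swing high
q=np.array(env.sense()['qpos']);print(q.round(2))
pm=p.copy();pm[2]=.44
for pit in (50,60,70,80,89):
    qm=env.solve_ik(pm,ori(np.radians(-21),np.radians(pit)))
    print(pit,qm)
    if qm is not None: break
env.set_joints(qm);print(env.sense()['tool_pos'])
env.reach(p,o)
s=env.sense();c=env.read_camera('wrist');pickle.dump((c,s),open('pics/w1.pkl','wb'))
crop(c,'pics/w1.png',0,512,0,384,1.5);print(s['clock'],s['tool_pos'],s['ft_force'])
E
```

```text
[ 0.36140178 -0.28937674  0.18144516] [-0.88959352 -0.22496845 -0.88865032  0.27856101  0.32689271 -0.41596414]
[1.19 0.27 0.56 1.86 0.   1.57]
50 [-0.88959352 -0.34495447 -0.27285479  1.01434256  0.32689271 -0.41596414]
[ 0.36180953 -0.28912013  0.44002682]
4.775 [ 0.36236697 -0.29023362  0.18292697] [0.04933749 0.24878366 0.43363839]
```

View pics/w1.png

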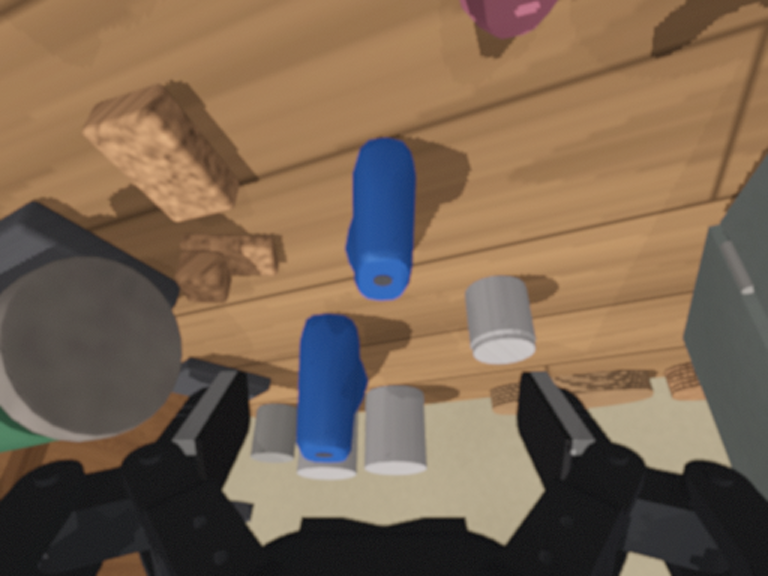

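The wrist view (upside down) shows the small blue last centred: cone top at about (383,280), heel at (385,145), with the tin at (500,320) to one side. The fingers straddle the last's line.

Run:
```python
from h import *
c,s=pickle.load(open('pics/w1.pkl','rb'))
P=cloud(c,s).reshape(-1,3);px=c['pixels'].reshape(-1,3).astype(int)
b=(px[:,2]>px[:,0]+50)&(px[:,2]>px[:,1]+40)&(c['range_z'].ravel()>0)
m=b&(P[:,0]>.37)&(P[:,0]<.58)&(P[:,1]<-.26)&(P[:,1]>-.42)
Q=P[m];print(len(Q),Q.min(0).round(3),Q.max(0).round(3))
for lo,hi in((.0,.02),(.02,.045),(.05,.08),(.08,.095)):
    q=Q[(Q[:,2]>lo)&(Q[:,2]<hi)];print(lo,hi,len(q),q.mean(0).round(4),cv2.minAreaRect(q[:,:2].astype(np.float32)))
yaw=np.radians(-21)
top=Q[(Q[:,2]>.083)&(Q[:,2]<.092)]
f,cx,cy=K(c)
# ray method for cone top: pixel (383,280)/1.5 at z=.086 = hole centre; cone top outline rows 260-300
M=c['mount'];A=R.from_rotvec(s['orientation']).as_matrix()
def ray(u,v,z):
    d=A@M[:3,:3]@np.array([(u-cx)/f,(v-cy)/f,1]);o=A@M[:3,3]+s['tool_pos'];return o+d*(z-o[2])/d[2]
for u,v in((383,280),(383,299),(357,280),(410,280)):print((u,v),ray(u/1.5,v/1.5,.086).round(4))
m=b&(P[:,0]>.37)&(P[:,0]<.58)
im=c['pixels'];crop(c,'pics/w1c.png',200,310,80,210,5)
```

```text
3905 [ 0.406 -0.375  0.002] [ 0.498 -0.295  0.089]
0.0 0.02 436 [ 0.4162 -0.3139  0.0131] ((0.4470874071121216, -0.34404876828193665), (0.03266286849975586, 0.11146124452352524), 41.58028793334961)
0.02 0.045 964 [ 0.4193 -0.3151  0.0324] ((0.4491289258003235, -0.34323158860206604), (0.03493127226829529, 0.11046095937490463), 42.48773956298828)
0.05 0.08 1187 [ 0.4193 -0.3134  0.0652] ((0.4226563572883606, -0.3174026906490326), (0.03871610015630722, 0.022576291114091873), 86.69129943847656)
0.08 0.095 1132 [ 0.4366 -0.3205  0.0861] ((0.44222763180732727, -0.32317835092544556), (0.0336308479309082, 0.051922474056482315), 65.2869644165039)
(383, 280) [ 0.4472 -0.3239  0.086 ]
(383, 299) [ 0.4689 -0.3322  0.086 ]
(357, 280) [ 0.4415 -0.339   0.086 ]
(410, 280) [ 0.4532 -0.3082  0.086 ]
```

View pics/w1c.png

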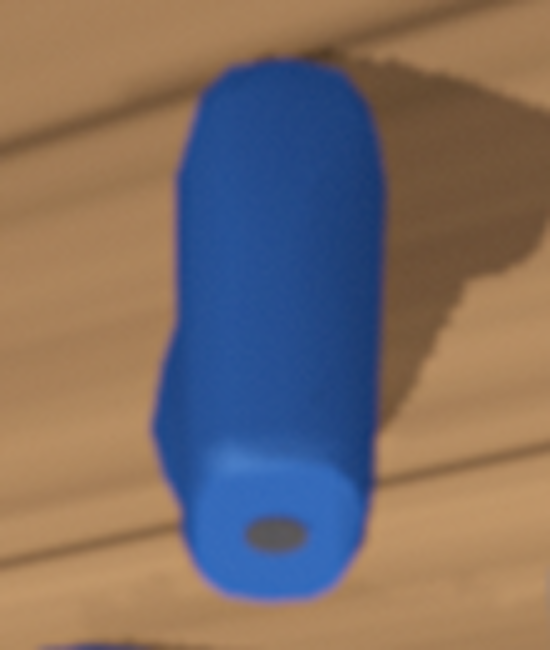

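Run:
```python
from h import *
c,s=pickle.load(open('pics/w1.pkl','rb'))
f,cx,cy=K(c);M=c['mount'];A=R.from_rotvec(s['orientation']).as_matrix()
def ray(u,v,z):
    d=A@M[:3,:3]@np.array([(u-cx)/f,(v-cy)/f,1]);o=A@M[:3,3]+s['tool_pos'];return o+d*(z-o[2])/d[2]
g=lambda x,y,z:print((x,y),ray(200+x/5-.4,80+y/5-.4,z).round(4))
g(275,533,.086);g(275,600,.084);g(280,455,.086);g(195,500,.086);g(365,500,.086);g(285,58,.01)
t=pickle.load(open('pics/top0.pkl','rb'))
P=cloud(t).reshape(-1,3);px=t['pixels'].reshape(-1,3).astype(int)
b=(px[:,2]>px[:,0]+50)&(px[:,2]>px[:,1]+40)
Q=P[b&(P[:,0]>.36)&(P[:,0]<.6)&(P[:,1]<-.26)&(P[:,1]>-.42)]
for z0,z1 in((0,.03),(.03,.05)):
  q=Q[(Q[:,2]>z0)&(Q[:,2]<z1)];print(len(q),q.mean(0))
# outline: distance profile along heading from cone centre
o=np.array([.4445,-.3232])
for a in(-19,-21,-23,-25):
  d=np.array([np.cos(np.radians(a)),np.sin(np.radians(a))]);n=np.array([-d[1],d[0]])
  X=(Q[:,:2]-o)@d;Y=(Q[:,:2]-o)@n
  print(a,X.min().round(3),X.max().round(3),[((Y[(X>x)&(X<x+.03)].max()+Y[(X>x)&(X<x+.03)].min())/2).round(4) for x in(-.03,0,.03,.06,.08)])
```

```text
(275, 533) [ 0.4462 -0.3242  0.086 ]
(275, 600) [ 0.4723 -0.3343  0.084 ]
(280, 455) [ 0.4235 -0.3145  0.086 ]
(195, 500) [ 0.4309 -0.3337  0.086 ]
(365, 500) [ 0.4419 -0.3051  0.086 ]
(285, 58) [ 0.4038 -0.306   0.01  ]
47 [ 0.52600602 -0.35394729  0.02385353]
95 [ 0.50029109 -0.34160428  0.04040487]
-19 -0.036 0.105 [np.float64(0.0057), np.float64(0.0042), np.float64(-0.0023), np.float64(-0.003), np.float64(-0.0035)]
-21 -0.036 0.105 [np.float64(0.0054), np.float64(0.0034), np.float64(-0.0009), np.float64(-0.0007), np.float64(-0.0007)]
-23 -0.036 0.106 [np.float64(0.0052), np.float64(0.0038), np.float64(0.0007), np.float64(0.0017), np.float64(0.0008)]
-25 -0.036 0.106 [np.float64(0.0049), np.float64(0.0042), np.float64(0.0023), np.float64(0.0042), np.float64(0.0038)]
```

Run:
```python
from h import *
from cell import env
yaw=np.radians(-22)
g=np.array([.447,-.3242,.070]);p,o=tcp(g,yaw,P50)
xa=R.from_rotvec(o).as_matrix()[:,0]
env.line_to(p-.07*xa,o,vel=.2)
print(env.line_to(p,vel=.1,threshold=8))
s=env.sense();print(s['tool_pos']-p,s['ft_force'])
env.gripper_to(0.0)
s=env.sense();print(s['finger_gap'],s['ft_force'],s['clock'])
env.line_to(p+[0,0,.03],vel=.1)
s=env.sense();print(s['finger_gap'],s['ft_force'],s['tool_pos']-p)
c=env.read_camera('wrist');pickle.dump((c,s),open('pics/w2.pkl','wb'))
crop(c,'pics/w2.png',0,512,0,384,1.5)
# feasibility of entry path
for x,z in((-.15,.30),(-.14,.2),(-.1,.18),(-.05,.15),(0,.125),(.03,.107),(.068,.095),(.068,.079)):
    pp,oo=tcp(L(x,0,z),LY,P50);q=env.solve_ik(pp,oo);print(x,z,None if q is None else np.round(q,2))
```

```text
False
[-1.53145349e-04 -5.53137246e-05  5.61786020e-04] [-1.0506158   1.10196619  0.3043581 ]
0.4158454271997755 [-3.11711377  0.87887694  6.2484374 ] 6.8083
0.40944631778046214 [ 0.42962301 -0.25022767 -3.67853183] [-0.00028699  0.00021146  0.02971715]
-0.15 0.3 [ 0.12 -0.41 -0.71  0.57 -0.05  0.06]
-0.14 0.2 [ 0.12 -0.29 -0.93  0.23 -0.05  0.06]
-0.1 0.18 [ 0.11 -0.17 -0.92  0.12 -0.04  0.05]
-0.05 0.15 [ 0.1  -0.02 -0.91 -0.01 -0.03  0.04]
0 0.125 [ 0.1   0.11 -0.86 -0.1  -0.03  0.04]
0.03 0.107 [ 0.09  0.19 -0.83 -0.14 -0.03  0.03]
0.068 0.095 [ 0.09  0.26 -0.76 -0.15 -0.03  0.03]
0.068 0.079 [ 0.09  0.29 -0.78 -0.2  -0.03  0.03]
```

View pics/w2.png

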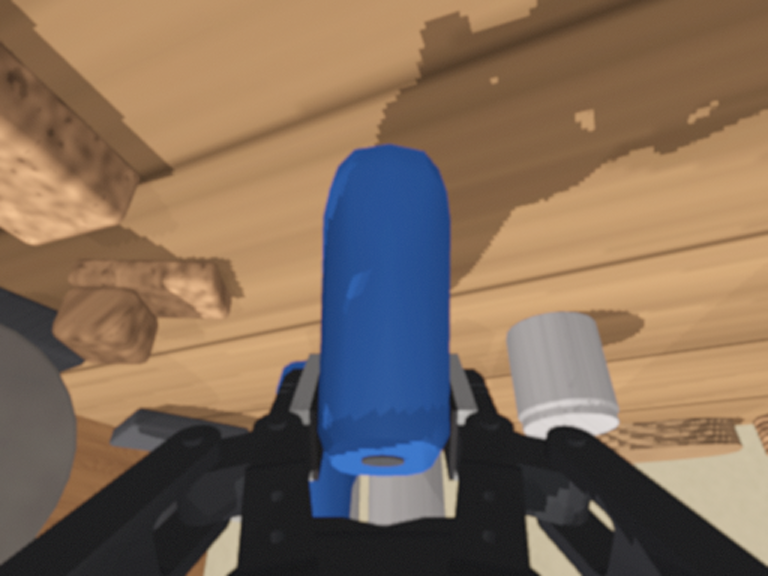

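The last is gripped (gap 0.41 ≈ 36 mm) and hangs level. The cone top is at (385,450) and the tin stands clear at (560,370). Next I carry it over the leaves and lower it in front of the mouth.

Run:
```python
from h import *
from cell import env
s=env.sense();a=np.array(s['tool_pos']);a[2]=.36
env.line_to(a,vel=.25)
p,o=tcp(L(-.15,0,.375),LY,P50);env.reach(p,o)
p,o=tcp(L(-.15,0,.215),LY,P50);env.line_to(p,o,vel=.2)
s=env.sense();print(s['clock'],s['finger_gap'],s['ft_force'],s['tool_pos']-p)
for n in('scene','top'):
    c=env.read_camera(n);pickle.dump(c,open(f'pics/{n}2.pkl','wb'))
    crop(c,f'pics/{n}2.png',*((180,300,70,240,3.5) if n=='top' else (170,390,100,290,3)))
```

```text
10.875 0.4127209865002629 [-0.61125685  0.31736061 -2.43231199] [ 0.00078034 -0.00028287  0.00098347]
```

View pics/scene2.png

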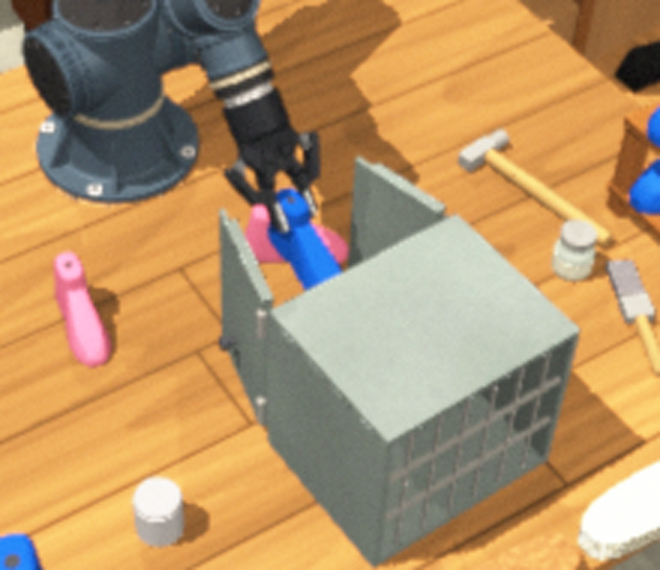

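View pics/top2.png

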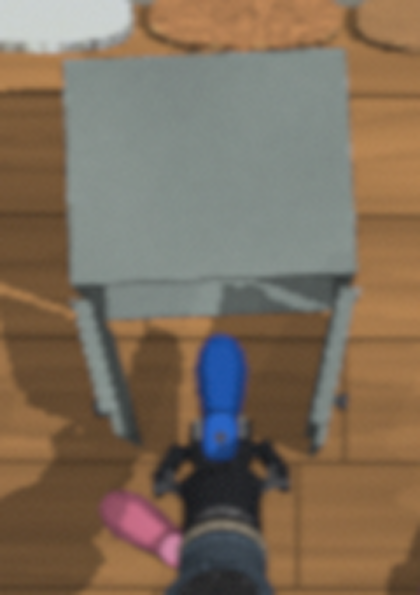

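The last is centred between the leaves: toe at (222,340) in the top crop, leaf inner faces at about (125,430) and (318,430). Now I'll insert it.

Run:
```python
from h import *
from cell import env
p,o=tcp(L(.068,0,.091),LY,P50);print(env.line_to(p,o,vel=.12,threshold=10))
s=env.sense();print(s['clock'],s['ft_force'],s['tool_pos']-p)
p,o=tcp(L(.068,0,.074),LY,P50)
print(env.line_to(p,o,vel=.03,threshold=5))
s=env.sense();print(s['clock'],s['ft_force'],s['tool_pos']-p,s['finger_gap'])
for n in('scene','wrist'):
    c=env.read_camera(n);pickle.dump((c,s),open(f'pics/{n}3.pkl','wb'))
    crop(c,f'pics/{n}3.png',*((0,512,0,384,1.5) if n=='wrist' else (170,390,100,290,3)))
```

```text
False
13.2167 [-0.4212309  -0.08116832 -3.5323461 ] [-2.16903724e-04  1.62350465e-05  3.51764121e-04]
True
13.6083 [0.80021788 0.6875991  2.54128808] [0.00042777 0.00024404 0.00838627] 0.41476711309131625
```

View pics/scene3.png

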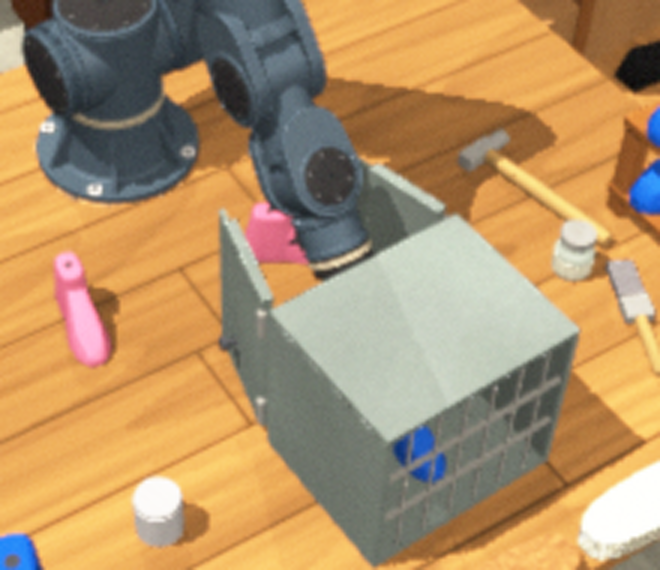

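View pics/wrist3.png

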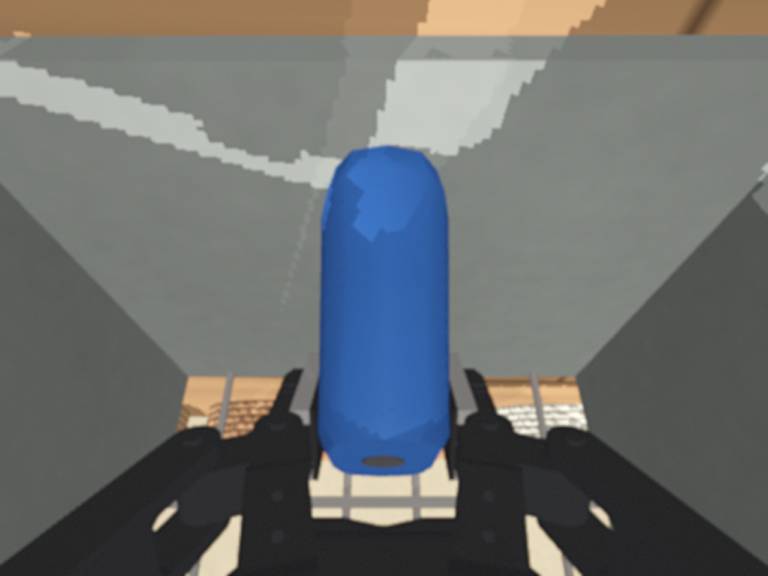

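The last touched the floor at the expected height. In the wrist view the heel (385,150) is well behind the floor's front edge (row 50). I'll release and back out on the entry line.

Run:
```python
from h import *
from cell import env
env.gripper_to(1.0)
s=env.sense();print(s['clock'],s['ft_force'],s['finger_gap'])
p,o=tcp(L(-.06,0,.155),LY,P50);print(env.line_to(p,o,vel=.12,threshold=10))
s=env.sense();print(s['ft_force'])
p,o=tcp(L(-.15,0,.215),LY,P50);env.line_to(p,o,vel=.2)
s=env.sense();print(s['clock'],s['ft_force'],s['tool_pos']-p)
c=env.read_camera('wrist');pickle.dump((c,s),open(f'pics/w4.pkl','wb'));crop(c,f'pics/w4.png',0,512,0,384,1.5)
c=env.read_camera('scene');crop(c,f'pics/s4.png',170,390,100,290,3)
```

```text
14.2583 [ 0.27845027 -0.60901825  0.01199105] 1.004187209685284
False
[ 0.64781276 -0.34202392  0.50976173]
16.325 [-0.09636163 -0.5896444   1.05782601] [6.80336011e-04 8.22798096e-05 1.58857060e-04]
```

View pics/w4.png

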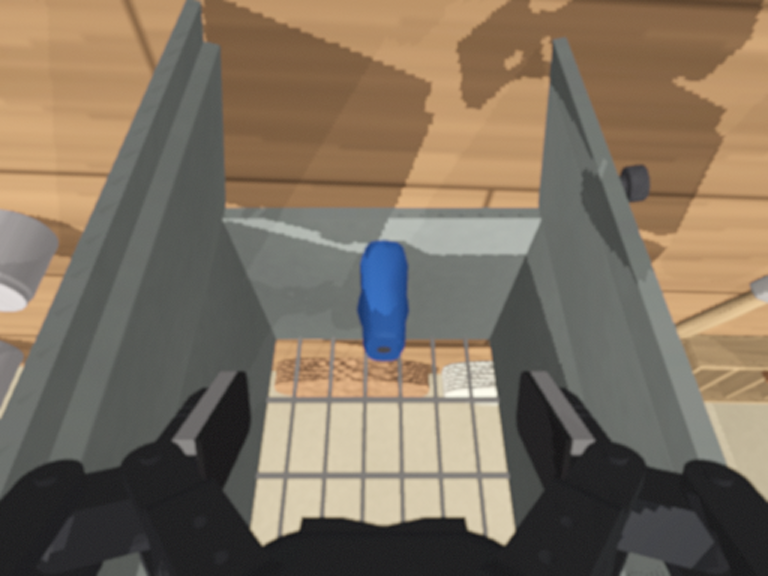

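View pics/s4.png

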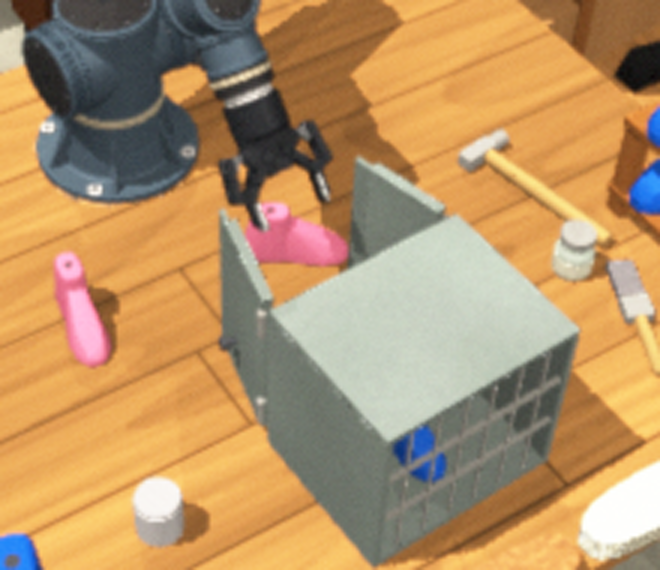

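The last stands upright in the locker (cone top at (385,350), heel at (385,245), behind the floor edge at row 212). I'll check the heel depth and plan the leaf pushes.

```bash
cat >> h.py <<'E'
def push(side,th,r,c,z=.225,turn=1.0):
    """side +1 left leaf, -1 right"""
    d=np.array([-np.sin(th),-side*np.cos(th)]);n=np.array([-np.cos(th),side*np.sin(th)])
    p=np.array([-.016,side*.139])+r*d+c*n
    return L(p[0],p[1],z),ori(LY-side*th*turn,np.pi/2)
E
python3 - <<'E'
from h import *
from cell import env
c,s=pickle.load(open('pics/w4.pkl','rb'))
P=cloud(c,s);Q=R.from_euler('z',-LY).apply((P-LO).reshape(-1,3))
px=c['pixels'].reshape(-1,3).astype(int)
b=(px[:,2]>px[:,0]+50)&(px[:,2]>px[:,1]+40)&(c['range_z'].ravel()>0)
q=Q[b];print('last locker frame',np.percentile(q,[1,50,99],axis=0).round(4))
Q=Q.reshape(384,512,3)
for u,v in((205,60),(140,200),(562,70),(640,250)):print((u,v),Q[int(v/1.5),int(u/1.5)].round(3))
for sd,t0,r in((1,80,.095),(-1,75,.115)):
  for t in(t0,60,40,20,0):
    p,o=push(sd,np.radians(t),r,.011);q=env.solve_ik(p,o);p2=p.copy();p2[2]=.37;q2=env.solve_ik(p2,o);print(sd,t,p.round(3),None if q is None else np.round(q,2),q2 is not None)
E
```

```text
last locker frame [[ 0.027  -0.0221  0.016 ]
 [ 0.0367 -0.0019  0.0663]
 [ 0.109   0.0172  0.0997]]
(205, 60) [-0.144 -0.096  0.028]
(140, 200) [-0.15  -0.099  0.132]
(562, 70) [-0.143  0.092  0.035]
(640, 250) [-0.146  0.096  0.154]
1 80 [0.462 0.175 0.225] [ 0.36  0.19 -0.1   1.29  0.    1.71] True
1 60 [0.471 0.143 0.225] [ 0.29  0.18 -0.1   1.29  0.    1.29] True
1 40 [0.491 0.116 0.225] [ 0.23  0.21 -0.07  1.29  0.    0.88] True
1 20 [0.519 0.098 0.225] [ 0.19  0.25 -0.02  1.31  0.    0.49] True
1 0 [0.551 0.09  0.225] [0.16 0.3  0.05 1.33 0.   0.11] True
-1 75 [ 0.456 -0.079  0.225] [-0.17  0.13 -0.16  1.27  0.   -1.53] True
-1 60 [ 0.463 -0.05   0.225] [-0.11  0.14 -0.16  1.28  0.   -1.2 ] True
-1 40 [ 0.485 -0.016  0.225] [-0.03  0.17 -0.12  1.28  0.   -0.78] True
-1 20 [0.516 0.009 0.225] [ 0.02  0.23 -0.05  1.3   0.   -0.38] True
-1 0 [0.554 0.022 0.225] [ 0.04  0.29  0.04  1.32  0.   -0.01] True
```

Run:
```python
from h import *
from cell import env
s=env.sense();a=np.array(s['tool_pos']);a[2]=.38
env.line_to(a,vel=.3)
env.gripper_to(0.0)
r=.095;rad=np.radians
p,o=push(1,rad(82),r,.06,.38);env.reach(p,o)
p,o=push(1,rad(82),r,.06);print(env.line_to(p,o,vel=.2,threshold=10))
p,o=push(1,rad(82),r,.02);print(env.line_to(p,o,vel=.1,threshold=10))
print(env.sense()['clock'],env.sense()['ft_force'])
for t in(72,60,48,36,24,12,4):
    p,o=push(1,rad(t),r,.011);h=env.line_to(p,o,vel=.12,threshold=20)
    s=env.sense();print(t,h,s['ft_force'].round(1),np.abs(s['tool_pos']-p).max().round(4))
    if h: break
if not h:
    p,o=push(1,rad(-4),r,.011);h=env.line_to(p,o,vel=.03,threshold=15)
s=env.sense();q=R.from_euler('z',-LY).apply(s['tool_pos']-LO);print(s['clock'],h,s['ft_force'].round(1),q)
for n in('scene','top'):
    c=env.read_camera(n);crop(c,f'pics/{n}5.png',*((180,300,70,240,3.5) if n=='top' else (170,390,100,290,3)))
```

```text
False
False
20.9917 [ 1.20347972e-04  2.79226509e-01 -2.30799804e-01]
72 False [ 0.2 -0.2  0.8] 0.0004
60 False [-0.2 -0.4 -0.8] 0.0006
48 False [-0.1  0.1 -0.8] 0.0005
36 False [ 1.1 -0.6 -0.3] 0.0005
24 False [ 0.8 -0.1  0.1] 0.0004
12 False [-0.5  0.8 -1. ] 0.0006
4 False [-0.6 -0.1  0. ] 0.0005
23.8083 True [-1.  -0.6  0.1] [-0.02711281  0.04395737  0.22454805]
```

View pics/top5.png

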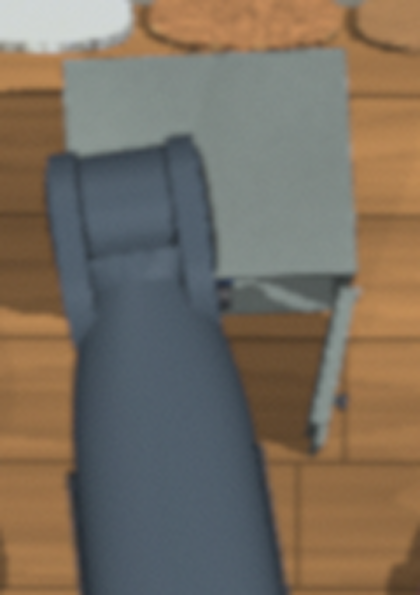

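View pics/scene5.png

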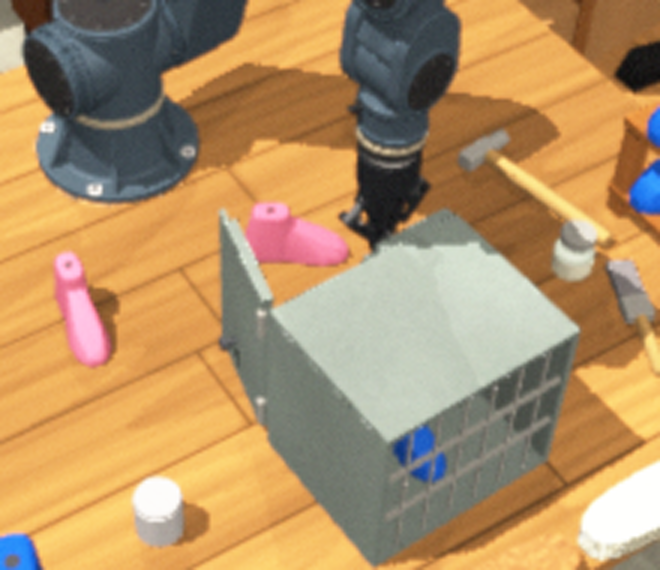

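The left leaf has swung in and stopped firm exactly where contact at θ = 0 is expected (x = −27 mm). I'll press once more, then back off, look, and do the right leaf.

Run:
```python
from h import *
from cell import env
r=.095;rad=np.radians
p,o=push(1,rad(-6),r,.011);h=env.line_to(p,o,vel=.03,threshold=25)
s=env.sense();print(h,R.from_euler('z',-LY).apply(s['tool_pos']-LO).round(4),s['ft_force'].round(1))
p,o=push(1,0,r,.09);env.line_to(p,ori(LY,np.pi/2),vel=.15)
a=p.copy();a[2]=.38;env.line_to(a,vel=.3)
r=.115
p,o=push(-1,rad(78),r,.06,.38);env.reach(p,o)
s=env.sense();print(s['clock'])
for n in('scene','top'):
    c=env.read_camera(n);pickle.dump(c,open(f'pics/{n}6.pkl','wb'));crop(c,f'pics/{n}6.png',*((180,300,70,240,3.5) if n=='top' else (170,390,100,290,3)))
```

```text
True [-0.0274  0.0435  0.2239] [-1.9 -0.6  1.3]
27.1
```

View pics/top6.png

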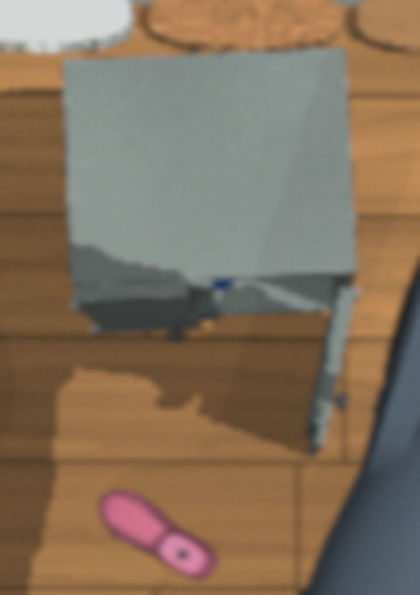

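View pics/scene6.png

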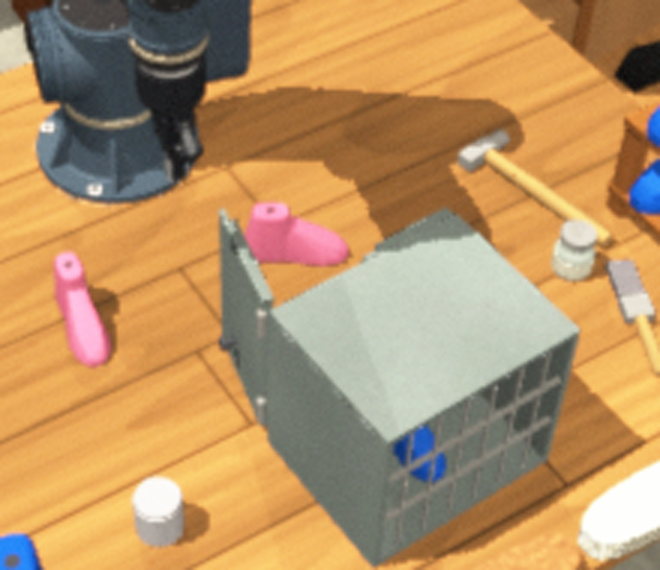

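The left leaf is shut: its top lies along the front at (75–215, 295) in the top crop, knob at (178,333). The last's cone shows at (222,285). Now the right leaf.

Run:
```python
from h import *
from cell import env
rad=np.radians;r=.115
p,o=push(-1,rad(78),r,.06);print(env.line_to(p,o,vel=.2,threshold=10))
p,o=push(-1,rad(78),r,.02);print(env.line_to(p,o,vel=.1,threshold=10))
for t in(68,56,44,32,20,10,4):
    p,o=push(-1,rad(t),r,.011);h=env.line_to(p,o,vel=.12,threshold=20)
    s=env.sense();print(t,h,s['ft_force'].round(1),np.abs(s['tool_pos']-p).max().round(4))
    if h: break
if not h:
    p,o=push(-1,rad(-5),r,.011);h=env.line_to(p,o,vel=.03,threshold=25)
s=env.sense();print(s['clock'],h,s['ft_force'].round(1),R.from_euler('z',-LY).apply(s['tool_pos']-LO).round(4))
p,o=push(-1,0,r,.09);env.line_to(p,ori(LY,np.pi/2),vel=.15)
a=p.copy();a[2]=.38;env.line_to(a,vel=.3)
q=np.array(env.sense()['qpos']);q[0]=-1.2;env.set_joints(q)
s=env.sense();print(s['clock'])
for n in('scene','top'):
    c=env.read_camera(n);pickle.dump(c,open(f'pics/{n}7.pkl','wb'));crop(c,f'pics/{n}7.png',*((180,300,70,240,3.5) if n=='top' else (170,390,100,290,3)))
crop(c,'pics/top7f.png',0,512,0,384,1.5)
```

```text
False
False
68 False [ 0.3 -0.5 -0.4] 0.0004
56 False [ 0.6  0.4 -0.6] 0.0006
44 False [ 0.6 -0.6 -0.1] 0.0006
32 False [-0.3 -0.8 -0. ] 0.0006
20 False [-1.  -0.2  0. ] 0.0006
10 False [0.3 0.7 0.3] 0.0007
4 False [-1.   0.4 -0.5] 0.0007
31.525 True [-0.7 -0.3  0.5] [-0.027  -0.0241  0.2246]
34.8667
```

View pics/top7.png

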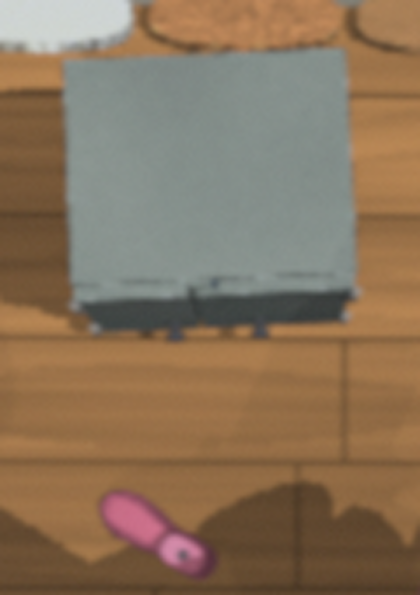

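View pics/scene7.png

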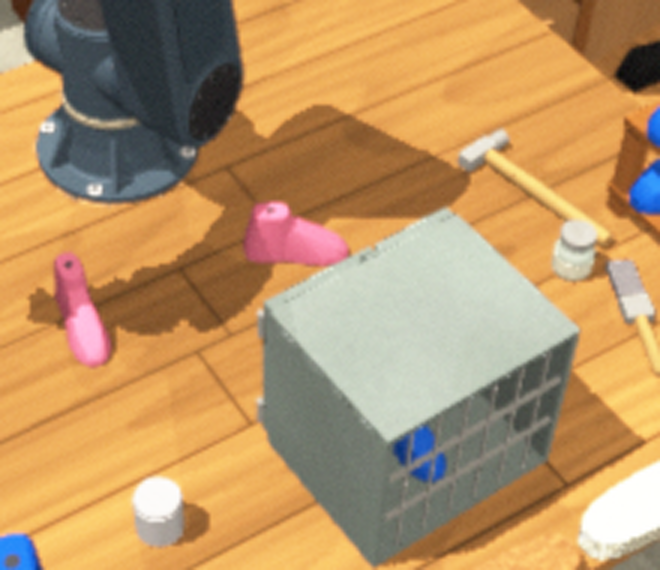

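View pics/top7f.png

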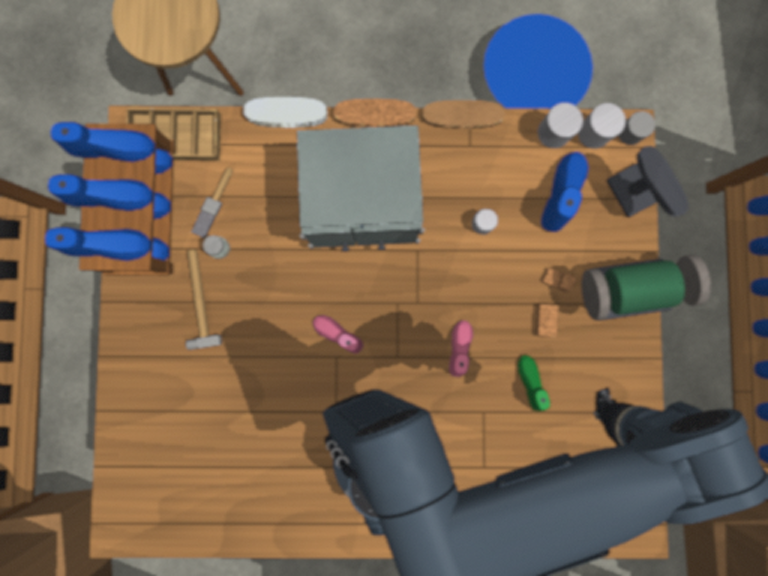

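Both leaves are flush with the front. The seam, where the flange ends, is left of the middle at (193,295), and the knobs are at (176,335) and (261,333). The bystanders have not moved and the arm is clear, so I'm handing in.

Run:
```python
from cell import env
env.finish_job();print(env.sense()['clock'])
```

```text
the job is handed in; nothing more can be done
the job is handed in; nothing more can be done
```

The small blue last is in the locker, both leaves are shut in the order asked, and I handed the job in at about 35 s of the 67 s allowed.

- **Last:** I gripped it by the cone with the tool tilted 50° and put it in toe first. It met the floor at the expected height, on its sole. Afterwards the wrist camera showed the heel about 27 mm inside the mouth; seen through the back bars, the last stayed put while the leaves were shut.
- **Leaves:** I pushed the left one shut first, then the right. Each stopped firmly where a fully shut leaf should be (fingers at x ≈ −27 mm in the locker frame). The final top view shows both level with the front and the flange end left of the middle, so it laps over the rebate.
- **Rest of the bench:** By eye, the other things had not moved in the last pictures, and the arm was well clear of everything at hand-in.

No check failed or disagreed. I did not measure the leaf angles or the depth of the lap beyond those contact positions and the pictures.

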